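# Square a cover plate in a pedal clamp

### The job

Take the black cover out of the sloping orange rack and stand it upright on one of its long thin edges on the middle of the aluminium ledge of the blue clamping fixture, between the white pusher and the blue backstop and facing them; set it down rather than dropping it, and let go. Then press the red pedal with the gripper all the way down to its stop and keep it there for about a second, so that the pusher drives the cover flush against the backstop, and let the pedal come all the way up again, leaving the cover standing there. Leave the bin, tape roll, screwdriver and bottle where they are.

Things in the scene. Friction and masses are not known exactly. Their poses are not given: they have to be found in the camera images.
- cover: flat black plastic cover, 120 (its y) x 100 (z) x 16 mm thick (x), about 0.2 kg; origin at its centre. It starts on a long edge in the rack's slot, z axis up along the slope, leaning 0.50 rad (29 deg) from vertical with its top towards the rack's +x; slot walls cover the lower 55 mm of its underside and 25 mm of its upper face. It slides out along the slope
- rack: orange plastic sloping rack fixed to the bench, base 130 (x) x 160 mm (y); origin on the bench under the base's middle. Its slot runs along y and leans 0.50 rad towards +x; the slot's floor is centred at x = -35, z = 32 mm; its walls reach about 70 mm above the bench
- fixture: fixed blue clamp, base 150 (x) x 225 mm (y -95 to 130), origin on the bench. In y: blue backstop (face at -64 mm, 136 wide, top z 90), aluminium ledge (top z 30, 136 long in x), white-padded steel pusher (face at -20 mm, moves 27 mm to -y with the pedal and back; 100 wide, z 33 to 73), hinge along x (y 24, z 34), pedal towards +y
- nest (a point): point on the ledge's top, midway between the backstop and the retracted white pad (44 mm apart), at the middle of the ledge's length; axes as the fixture's: x along the backstop, y from backstop to pusher, z up
- pedal_tread (a point): point on top of the pedal's black ribbed tread, 80 mm out from the hinge, moving with the pedal; y axis outward along the pedal, z normal to the tread. The red pedal is 84 mm wide and 106 mm long from the hinge; its tread pad covers 31 to 101 mm from the hinge
- pedal (a joint): angle of the pedal in rad: 0 = up (free end raised 0.30 rad from level), 0.28 = down on its stop (nearly level; the tread point has sunk about 22 mm); a spring returns it, about 12 N at the tread point hold it down
- red_bin: bystander: open red plastic bin 100 x 140 x 70 mm; origin under its centre
- tape_roll: bystander: paper tape roll lying flat, 90 mm across, 40 mm high; origin under its centre
- screwdriver: bystander: screwdriver with red handle lying on the bench, 180 mm long along its x axis, in front of the robot
- glue_bottle: bystander: white bottle with red cap, 56 mm across, 95 mm high; origin under its centre

How it is judged:
By the outcome, as a careful person would: the job done as asked, in the order asked, and still so for the second after the job is handed in, with the robot touching nothing.
It also fails if it takes over 53 s, if anything falls off the work surface, if the arm or the gripper's body presses on something with over 40 N, if the wrist force passes 120 N, or if a joint passes its speed limit or range.

### The arm

A 7-joint arm with a two-finger parallel gripper is mounted at the origin on the work surface. World frame = base frame: x ahead of the robot, y to its left, z up, the work surface at z = 0. Lengths are in m, angles in rad, forces in N, time in s.
With the tool pointing down it reaches from about 0.425 to 0.925 m from the base axis. Payload 6.8 kg.
Tool frame: the origin (TCP) lies midway between the tips of the shut fingers; the grasp point (between the pads) lies 19 mm behind it; z points along the fingers, y is the line along which they close (so a half turn about z gives the same grasp; the last joint's range is limited). The gripper opens to 88 mm and grips with 3 to 60 N. Pads are 20 mm wide; open, the fingers measure 115 mm over their backs; the gripper's body (75 mm by 178 mm) begins 61 mm behind the grasp point.
Start: joints at [-1.262, 0.477, 0.022, 1.555, -0.011, 1.109, -0.083], TCP at [0.273, 0.617, 0.223] pointing down, gripper open.
Joint ranges: [-2.96, 2.96], [-0.34, 2.1], [-1.41, 1.46], [0.24, 2.44], [-1.37, 4.51], [0.17, 1.92], [-2.96, 2.96]. Speed limits (rad/s): [2.39, 2.39, 3.14, 3.14, 3.14, 3.14, 3.14].

### API

Orientations are given as a unit quaternion [x, y, z, w].
In Python, from bench import arm, optics gives the robot as it stands.
- The arm moves only by the tool arm_command, never from a script. Its arguments are lists of equal length, an entry for each row: "offset": the shift along the tool's x, y, z normalised to -1 to 1, where 1 is 300 mm, a list of three; "dr": the turn, a rotation vector about the tool's x, y, z normalised to -1 to 1, where 1 is 1.5 rad, a list of three; "jaw": the opening, from 0 (shut) to 1 (fully open). A call has 1 to 8 rows; each row is the pose to reach, as a shift and turn from the pose commanded when the call began, along the tool's axes at that moment; what a row does not reach only later rows make up. A row lasts 1/8 s, in which the tool goes at most 62.5 mm and 10.7 degrees, less where a joint would pass 70% of its speed; a pose out of reach is approached as far as the arm can. A call with a number of a shift or a turn outside -1 to 1 is refused whole. A call with a gripper value outside its range is refused whole. The fingers move at their own pace and stop on an object; the grip force is fixed at half the most. Time passes only in rows, so rows that repeat a pose let the fingers close. It gives the time, the measured TCP pose, the force, the opening and the grip force at its end, in the units of the state.
- arm.sense(): the state, without advancing time (a new reading comes with each control period).
- optics.snapshot(name): name is "side" or "top" or "wrist"; returns a dict with "frame" (384x512x3 uint8, red, green, blue), "range_z" (384x512 float32, m along the optical axis (not along the pixel's ray), 0 where there is no reading), "K" (3x3 intrinsics, pixels), "rvec" (rotation vector, rad) and "tvec" (3), from world to camera coordinates, as OpenCV has them; the wrist camera has in their place "mount" (4x4, takes a point from camera to tool coordinates, whose origin is the TCP and whose axes are the flange's). Camera axes: x right, y down, z forward; pixel columns grow to the right and rows downward; lengths in m; the calibration is good to about 2 mm. A picture is of the moment at which its call begins: read the wrist's pose just before it.
- arm.hand_in(): hands the job in; it is judged then, once.
Trained networks look in the newest picture that a camera, given by its name, has taken for a name from the list of things; names that differ only in an ending like _2 or _b are one class to them, and where a whole thing is asked for, a point or a joint stands for the part that bears it (a point fixed in the world has none). Each returns a list of dicts, best first, with "p" (0 to 1); they miss things now and then, are a little off and sometimes report something else, mostly with a low value. They report only what shows in the picture. A call takes as long as a camera call.
- optics.find_in(label, camera): "centre" ([x, y, z] in m, in world coordinates, good to about 4 mm: the middle of the surface that is visible of it).
- optics.trace(label, camera): "pixels" (384x512 bool, what is visible of it).
- optics.tip_of(label, camera): "centre" ([x, y, z] in m, in world coordinates, good to about 4 mm: a listed point, or the origin of a listed thing).
The state is a dict: "time_s": time; "q": joint angles; "qvel": joint speeds; "effort": joint torques, N m; "eef_pos": TCP position; "ee_rot": TCP orientation; "ft_force": force on the tool from outside, world axes, zero at the start; "torque": the same for the moment, N m; "width": finger opening in m; "finger_force": force on a finger pad.
Only numpy, scipy, OpenCV 4.12 (cv2) and the standard library are available. Lean on these libraries where they do the work, as an engineer would, in place of code of your own. Each camera call takes 0.05 s, during which the arm holds its last target. There are 200 camera calls.

## Working session

There is one attempt and no reset: what is moved stays moved. The work goes in short steps, Python scripts to look and compute and a tool call to move; the robot and the scene stay as the last step left them, time stands still between calls to the robot, and variables do not carry over. Pictures are saved under pics/ and viewed, at most 10 in all, crops included, and the job is handed in when it is done.

Besides the shell and the picture viewer there is one more tool, called after "Call:" in YAML: its name, and indented under it one key for each argument. arm_command: Moves the arm, as the interface text tells. Its arguments: {"type":"object","properties":{"offset":{"type":"array"},"dr":{"type":"array"},"jaw":{"type":"array"}},"required":["offset","dr","jaw"]}

```bash
ls; mkdir -p pics; cat > h.py <<'E'
import numpy as np, cv2
from scipy.spatial.transform import Rotation as R
from bench import arm, optics
def cloud(s):
    K=s["K"];d=s["range_z"];v,u=np.mgrid[:d.shape[0],:d.shape[1]]
    P=np.stack([(u-K[0,2])/K[0,0]*d,(v-K[1,2])/K[1,1]*d,d],-1)
    Rm=cv2.Rodrigues(np.array(s["rvec"],float))[0]
    W=(P-np.array(s["tvec"]).ravel())@Rm   # R^T (p-t)
    W[d==0]=np.nan
    return W
E
python3 - <<'E'
from h import *
st=arm.sense();print({k:np.round(v,3) for k,v in st.items()})
ims=[]
for c in("side","top"):
    s=optics.snapshot(c);cv2.imwrite(f"pics/{c}0.png",s["frame"][...,::-1]);np.savez(f"{c}0.npz",**s)
    for l in("cover","rack","fixture","nest","pedal_tread"):
        for f in("find_in","tip_of"):
            try:r=getattr(optics,f)(l,c);print(c,l,f,[(np.round(a["centre"],3),round(a["p"],2)) for a in r[:2]])
            except Exception as e:print(c,l,f,e)
E
```

```text
pics
{'time_s': np.float64(0.0), 'q': array([-1.262,  0.478,  0.022,  1.556, -0.011,  1.109, -0.083]), 'qvel': array([ 0.   , -0.   ,  0.   ,  0.001, -0.001, -0.002, -0.   ]), 'effort': array([ 1.0000e-03, -5.8287e+01,  1.5350e+00, -2.7259e+01, -5.4000e-02,
        1.7000e-02,  0.0000e+00]), 'eef_pos': array([0.273, 0.617, 0.222]), 'ee_rot': array([ 0.207,  0.978, -0.001, -0.   ]), 'ft_force': array([0.155, 0.39 , 0.404]), 'torque': array([-0.006,  0.021,  0.001]), 'finger_force': np.float64(0.0), 'width': np.float64(0.088)}
side cover find_in [(array([0.572, 0.183, 0.09 ]), 0.8)]
side cover tip_of [(array([0.572, 0.194, 0.075]), 0.57)]
side rack find_in [(array([0.539, 0.152, 0.024]), 0.83)]
side rack tip_of [(array([0.582, 0.197, 0.002]), 0.96)]
side fixture find_in [(array([ 0.502, -0.174,  0.042]), 0.69)]
side fixture tip_of [(array([ 0.533, -0.16 ,  0.003]), 0.83), (array([ 0.785,  0.124, -0.003]), 0.23)]
side nest find_in [(array([ 0.508, -0.179,  0.041]), 0.82)]
side nest tip_of [(array([ 0.549, -0.202,  0.034]), 0.55)]
side pedal_tread find_in [(array([ 0.514, -0.091,  0.056]), 0.97)]
side pedal_tread tip_of [(array([ 0.515, -0.061,  0.064]), 0.76)]
top cover find_in []
top cover tip_of [(array([0.574, 0.191, 0.078]), 0.88)]
top rack find_in [(array([0.544, 0.178, 0.01 ]), 0.61)]
top rack tip_of [(array([ 0.582,  0.191, -0.001]), 0.88)]
top fixture find_in [(array([ 0.528, -0.14 ,  0.04 ]), 0.8)]
top fixture tip_of [(array([ 0.537, -0.154, -0.003]), 0.93)]
top nest find_in [(array([ 0.532, -0.143,  0.039]), 0.67)]
top nest tip_of [(array([ 0.551, -0.2  ,  0.032]), 0.69)]
top pedal_tread find_in [(array([ 0.518, -0.088,  0.054]), 0.7), (array([ 0.525, -0.14 ,  0.043]), 0.51)]
top pedal_tread tip_of [(array([ 0.516, -0.064,  0.062]), 0.84), (array([ 0.777, -0.19 ,  0.002]), 0.62)]
```

View pics/side0.png

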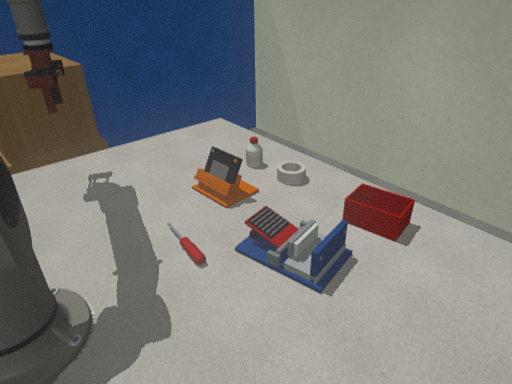

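View pics/top0.png

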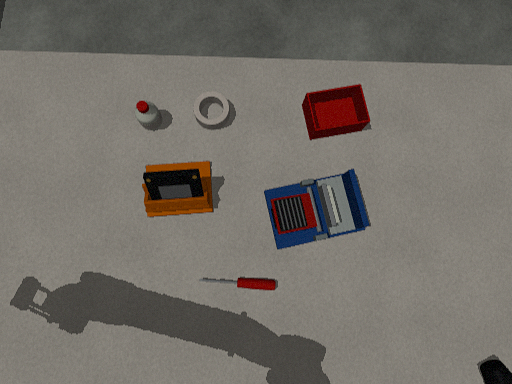

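The side picture shows the cover in the rack (≈223,168), the fixture with its pedal (270,222) and backstop (330,248). In the top view the rack is at (178,190), leaning towards world +x, and the fixture is at (320,208) with a small yaw. Next I'll fit both poses from depth.

```bash
python3 - <<'E'
from h import *
def rect(P,n):
    (c,s,a)=cv2.minAreaRect((P[:,:2]*1000).astype(np.float32));print(n,len(P),np.round(c,1),np.round(s,1),round(a,1),"z",np.round(np.percentile(P[:,2],[5,50,95]),4))
for c in("top","side"):
    s=dict(np.load(f"{c}0.npz"));W=cloud(s);z=W[...,2];f=s["frame"].astype(int);r,g,b=f[...,0],f[...,1],f[...,2]
    x,y=W[...,0],W[...,1]
    fx=(abs(x-.535)<.17)&(abs(y+.16)<.2); rk=(abs(x-.58)<.13)&(abs(y-.19)<.13)
    print(c,"bench z",np.nanmedian(z[(abs(x-.4)<.1)&(abs(y)<.3)]))
    rect(W[fx&(z>.083)&(z<.097)],"backstop top")
    rect(W[fx&(z>.068)&(z<.078)&(y<-.1)],"pusher top z73")
    rect(W[fx&(b>r+40)&(b>g+20)&(z<.03)&(z>.003)],"blue base")
    rect(W[fx&(r>g+60)&(z>.02)],"pedal red")
    L=W[fx&(z>.025)&(z<.034)&(abs(r-b)<40)&(r>80)];rect(L,"ledge")
    rect(W[rk&(r>b+60)&(z>.003)],"orange all"); rect(W[rk&(r>b+60)&(z>.06)],"orange walls")
    C=W[rk&(r<80)&(z>.04)&(abs(r-b)<40)]
    C2=C[~np.isnan(C).any(1)];m=np.median(C2,0);
    for k in range(5):
        U,S,V=np.linalg.svd(C2-C2.mean(0),full_matrices=False);n=V[2]*np.sign(V[2][2]);d=(C2-C2.mean(0))@n;C2=C2[abs(d)<max(2*d.std(),.003)]
    print("cover n",n.round(3),"mean",C2.mean(0).round(4),len(C2),"lean",np.arccos(n[2]),"yaw",np.degrees(np.arctan2(-n[1],-n[0])),d.std())
    ca=W[rk&(z>.085)&(r<110)];rect(ca,"cover upper");i=np.argsort(-ca[:,2])[:len(ca)//4];print("topmost",ca[i].mean(0).round(4))
E
```

```text
top bench z 0.0004908794402575718
backstop top 403 [ 551.7 -227.3] [135.4  14.8] 13.0 z [0.0854 0.0901 0.0925]
pusher top z73 466 [ 542.7 -188.8] [132.8  68.2] 13.5 z [0.0692 0.0725 0.0758]
blue base 1357 [ 532.4 -140.5] [147.6 222.4] 13.0 z [0.0102 0.0125 0.015 ]
pedal red 499 [518.9 -84.3] [82.9 98.1] 12.8 z [0.0399 0.0455 0.0691]
ledge 797 [ 543.7 -190.9] [134.9  62.5] 12.9 z [0.0282 0.0304 0.0329]
orange all 1841 [582.4 195.6] [130.9 158.9] 4.8 z [0.0083 0.0356 0.063 ]
orange walls 262 [561.3 193.9] [ 46.8 145.3] 5.0 z [0.0603 0.0622 0.0785]
cover n [-0.869 -0.08   0.488] mean [0.5706 0.1921 0.0923] 1244 lean 1.0612396665168933 yaw 5.227301680710663 0.0009685778024963496
cover upper 1028 [583.  193.4] [ 36.7 119.9] 5.2 z [0.0877 0.1121 0.1234]
topmost [0.5904 0.1919 0.1219]
side bench z 0.0016613307252567567
backstop top 365 [ 551.4 -228.4] [136.1  14.3] 12.8 z [0.0844 0.0907 0.0921]
pusher top z73 444 [ 542.3 -197.3] [132.9  82.5] 13.4 z [0.0692 0.073  0.0765]
blue base 581 [ 529.6 -143.6] [147.8 222.4] 13.5 z [0.0108 0.0131 0.0147]
pedal red 378 [517.5 -86.3] [82.1 95. ] 13.7 z [0.0409 0.0451 0.0671]
ledge 679 [ 527.4 -137.7] [141.7 205.3] 13.2 z [0.0269 0.031  0.0325]
orange all 1193 [580.4 194.2] [130.4 159.5] 5.5 z [0.0078 0.0248 0.0633]
orange walls 111 [560.8 193. ] [ 47.3 145.9] 7.0 z [0.0603 0.0635 0.1148]
cover n [-0.874 -0.078  0.48 ] mean [0.5747 0.1853 0.0983] 489 lean 1.0698993907580223 yaw 5.077480841152956 0.001276221876371023
cover upper 517 [577.5 192.5] [ 31.7 122.6] 10.1 z [0.0871 0.1045 0.1232]
topmost [0.587  0.1859 0.1201]
```

```bash
cat >> h.py <<'E'
def rz(a): return R.from_euler('z',a,degrees=True).as_matrix()
RR,FR=rz(5.1),rz(13.0); RO=np.array([.5817,.195,0]); FO=np.array([.5354,-.159,0])
u=RR@[np.sin(.5),0,np.cos(.5)]; yr=RR@[np.cos(.5),0,-np.sin(.5)]
T=RO+RR@[-.035,-.0015,.032]+.1*u
def frame(y,z): return np.stack([np.cross(y,z),y,z],1)
RG=frame(yr,-u)                                   # grasp
RP=frame(FR@[0,-1.,0],np.array([0,0,-1.]))        # place
fx=lambda *p: FO+FR@np.array(p,float)
def go(*targets):
    st=arm.sense();p=np.array(st["eef_pos"]);M=R.from_quat(st["ee_rot"])
    print("t",round(st["time_s"],2),"p",p.round(4),"F",np.round(st["ft_force"],1),"w",np.round(st["width"],4),"ff",np.round(st["finger_force"],1),"q",np.round(st["q"],2))
    for P,Q in targets:
        print(np.round(P,4),"off",(M.inv().apply(P-p)/.3).round(4),"dr",((M.inv()*R.from_matrix(Q)).as_rotvec()/1.5).round(4))
E
python3 -c "
from h import *
go((T+.06*u,RG),(T-.036*u,RG))"
```

```text
t 1.1 p [0.2733 0.6172 0.2227] F [-0.1  0.1  0.7] w 0.0876 ff 0.0 q [-1.26  0.48  0.02  1.56 -0.01  1.11 -0.08]
[0.6234 0.1972 0.1724] off [-1.6339 -0.8077  0.1674] dr [0.301  0.1773 0.6945]
[0.5775 0.1931 0.0882] off [-1.4997 -0.882   0.4483] dr [0.301  0.1773 0.6945]
```

Call:
arm_command:
  offset:
    - [-0.15,-0.08,0]
    - [-0.3,-0.15,0]
    - [-0.45,-0.22,0]
    - [-0.6,-0.3,0]
    - [-0.75,-0.37,0]
    - [-0.85,-0.42,0]
    - [-0.9,-0.45,0]
    - [-0.9,-0.45,0]
  dr:
    - [0,0,0.06]
    - [0,0,0.12]
    - [0,0,0.18]
    - [0,0,0.24]
    - [0,0,0.3]
    - [0,0,0.35]
    - [0,0,0.4]
    - [0,0,0.4]
  jaw: [1,1,1,1,1,1,1,1]

```text
time_s: 2.1
eef_pos: [0.4662, 0.3836, 0.2227]
ee_rot: [0.488, 0.873, -0.0, 0.0]
ft_force: [-0.1, 0.2, 0.4]
width: 0.0879
finger_force: 0.0
```

```bash
python3 -c "
from h import *
go((T+.06*u,RG),(T-.036*u,RG))"
```

```text
t 2.1 p [0.4662 0.3836 0.2227] F [-0.1  0.2  0.4] w 0.0879 ff 0.0 q [-0.97  0.36  0.22  1.75 -0.09  1.04 -0.16]
[0.6234 0.1972 0.1724] off [-0.8038  0.1201  0.1678] dr [0.3274 0.0773 0.3021]
[0.5775 0.1931 0.0882] off [-0.7352 -0.0171  0.4486] dr [0.3274 0.0773 0.3021]
```

Call:
arm_command:
  offset:
    - [-0.12,0.02,0.02]
    - [-0.25,0.04,0.04]
    - [-0.38,0.06,0.06]
    - [-0.5,0.08,0.09]
    - [-0.62,0.1,0.12]
    - [-0.74,0.11,0.15]
    - [-0.804,0.12,0.168]
    - [-0.804,0.12,0.168]
  dr:
    - [0.05,0.012,0.045]
    - [0.1,0.024,0.09]
    - [0.15,0.036,0.14]
    - [0.2,0.048,0.185]
    - [0.25,0.06,0.23]
    - [0.3,0.07,0.275]
    - [0.3274,0.0773,0.3021]
    - [0.3274,0.0773,0.3021]
  jaw: [1,1,1,1,1,1,1,1]

```text
time_s: 3.1
eef_pos: [0.6233, 0.1977, 0.1702]
ee_rot: [0.653, 0.715, -0.184, -0.167]
ft_force: [1.0, 0.2, 0.3]
width: 0.0878
finger_force: 0.0
```

```bash
python3 -c "
from h import *
go((T+.06*u,RG),(T-.036*u,RG))
s=optics.snapshot('wrist');cv2.imwrite('pics/w1.png',s['frame'][...,::-1])
s=optics.snapshot('top');cv2.imwrite('pics/t1.png',s['frame'][60:260,80:300,::-1].repeat(2,0).repeat(2,1))"
```

```text
t 3.1 p [0.6233 0.1977 0.1702] F [1.  0.2 0.3] w 0.0878 ff 0.0 q [-0.53  0.81  0.34  1.25 -0.31  1.63 -0.07]
[0.6234 0.1972 0.1724] off [-0.0017 -0.0034 -0.0066] dr [-0.0015  0.0009  0.0009]
[0.5775 0.1931 0.0882] off [-0.0013 -0.0027  0.3134] dr [-0.0015  0.0009  0.0009]
```

View pics/w1.png

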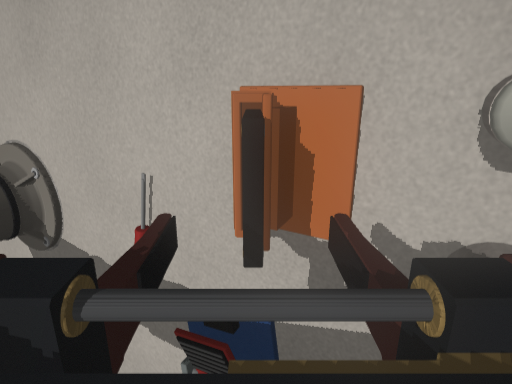

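The wrist view shows the cover edge-on at column 253, centred between the fingertips (columns 176 and 332). I'll descend along the slope and grip.

Call:
arm_command:
  offset:
    - [0,-0.002,0.08]
    - [0,-0.002,0.16]
    - [0,-0.002,0.24]
    - [0,-0.002,0.31]
    - [0,-0.002,0.31]
    - [0,-0.002,0.31]
    - [0,-0.002,0.31]
    - [0,-0.002,0.31]
  dr:
    - [0,0,0]
    - [0,0,0]
    - [0,0,0]
    - [0,0,0]
    - [0,0,0]
    - [0,0,0]
    - [0,0,0]
    - [0,0,0]
  jaw: [1,1,1,1,1,0.4,0.1,0]

```text
time_s: 4.2
eef_pos: [0.5786, 0.1944, 0.0915]
ee_rot: [0.653, 0.716, -0.182, -0.167]
ft_force: [-0.1, 0.5, -0.5]
width: 0.0612
finger_force: 0.0
```

Call:
arm_command:
  offset:
    - [0,0,0]
    - [0,0,0]
    - [0,0,0]
    - [0,0,0]
    - [0,0,0]
    - [0,0,0]
  dr:
    - [0,0,0]
    - [0,0,0]
    - [0,0,0]
    - [0,0,0]
    - [0,0,0]
    - [0,0,0]
  jaw: [0,0,0,0,0,0]

```text
time_s: 4.95
eef_pos: [0.5781, 0.1942, 0.0908]
ee_rot: [0.653, 0.716, -0.183, -0.167]
ft_force: [-0.6, -0.2, -1.5]
width: 0.0159
finger_force: 30.0
```

```bash
python3 -c "
from h import *
go((T-.036*u,RG),(T+.064*u,RG),(fx(0,-.042,.24),RP))"
```

```text
t 4.95 p [0.5781 0.1942 0.0908] F [-0.6 -0.2 -1.5] w 0.0159 ff 30.0 q [-0.55  0.82  0.32  1.44 -0.32  1.44 -0.05]
[0.5775 0.1931 0.0882] off [-0.0034  0.0023  0.0086] dr [-0.0001  0.0005  0.0012]
[0.6253 0.1974 0.1759] off [-0.0036  0.0023 -0.3247] dr [-0.0001  0.0005  0.0012]
[ 0.5448 -0.1999  0.24  ] off [-1.2981 -0.4402 -0.3266] dr [-0.2738  0.2387  0.9351]
```

Call:
arm_command:
  offset:
    - [0,0,-0.02]
    - [0,0,-0.06]
    - [0,0,-0.12]
    - [0,0,-0.18]
    - [0,0,-0.24]
    - [0,0,-0.3]
    - [0,0,-0.36]
    - [0,0,-0.36]
  dr:
    - [0,0,0]
    - [0,0,0]
    - [0,0,0]
    - [0,0,0]
    - [0,0,0]
    - [0,0,0]
    - [0,0,0]
    - [0,0,0]
  jaw: [0,0,0,0,0,0,0,0]

```text
time_s: 5.95
eef_pos: [0.6311, 0.1988, 0.1873]
ee_rot: [0.654, 0.716, -0.181, -0.166]
ft_force: [-0.9, -0.6, -2.0]
width: 0.0158
finger_force: 30.0
```

```bash
python3 -c "
from h import *
go((fx(0,-.042,.26),RP))
s=optics.snapshot('side');cv2.imwrite('pics/s2.png',s['frame'][100:300,150:420,::-1].repeat(2,0).repeat(2,1))"
```

```text
t 5.95 p [0.6311 0.1988 0.1873] F [-0.9 -0.6 -2. ] w 0.0158 ff 30.0 q [-0.52  0.81  0.35  1.21 -0.31  1.66 -0.07]
[ 0.5448 -0.1999  0.26  ] off [-1.2975 -0.4736 -0.0198] dr [-0.2722  0.237   0.9354]
```

View pics/s2.png

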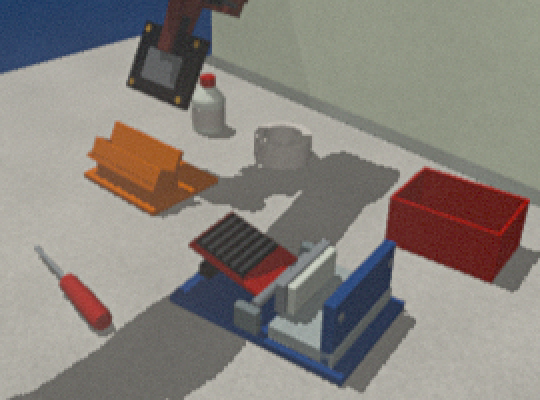

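The cover is clear of the rack and held at about (165,65) in the crop, and the bystanders haven't moved. Now I'll carry it over to the fixture.

Call:
arm_command:
  offset:
    - [-0.05,-0.02,-0.06]
    - [-0.15,-0.05,-0.1]
    - [-0.25,-0.09,-0.12]
    - [-0.35,-0.13,-0.12]
    - [-0.45,-0.17,-0.12]
    - [-0.55,-0.2,-0.12]
    - [-0.65,-0.24,-0.12]
    - [-0.65,-0.24,-0.12]
  dr:
    - [-0.02,0.02,0.06]
    - [-0.04,0.03,0.13]
    - [-0.06,0.05,0.2]
    - [-0.08,0.07,0.27]
    - [-0.1,0.09,0.34]
    - [-0.12,0.1,0.4]
    - [-0.14,0.12,0.47]
    - [-0.14,0.12,0.47]
  jaw: [0,0,0,0,0,0,0,0]

```text
time_s: 7.0
eef_pos: [0.6002, -0.0032, 0.2525]
ee_rot: [0.888, 0.441, -0.096, -0.088]
ft_force: [-0.4, 0.7, -2.6]
width: 0.0156
finger_force: 30.0
```

```bash
python3 -c "
from h import *
go((fx(0,-.042,.24),RP))"
```

```text
t 7.0 p [ 0.6002 -0.0032  0.2525] F [-0.4  0.7 -2.6] w 0.0156 ff 30.0 q [-0.45  0.53  0.6   1.54 -0.33  1.43 -0.44]
[ 0.5448 -0.1999  0.24  ] off [-0.6301  0.2588  0.0398] dr [-0.1339  0.1172  0.4611]
```

Call:
arm_command:
  offset:
    - [-0.1,0.04,0]
    - [-0.2,0.08,0]
    - [-0.3,0.12,0.01]
    - [-0.4,0.16,0.02]
    - [-0.5,0.21,0.03]
    - [-0.6,0.25,0.04]
    - [-0.63,0.259,0.04]
    - [-0.63,0.259,0.04]
  dr:
    - [-0.02,0.02,0.07]
    - [-0.04,0.04,0.14]
    - [-0.06,0.05,0.21]
    - [-0.08,0.07,0.28]
    - [-0.1,0.09,0.35]
    - [-0.12,0.11,0.42]
    - [-0.134,0.117,0.461]
    - [-0.134,0.117,0.461]
  jaw: [0,0,0,0,0,0,0,0]

```text
time_s: 8.0
eef_pos: [0.547, -0.1957, 0.2384]
ee_rot: [0.993, 0.117, -0.001, -0.001]
ft_force: [-0.1, 0.6, -1.5]
width: 0.0162
finger_force: 30.0
```

Call:
arm_command:
  offset:
    - [0,0,0]
    - [0,0,0]
    - [0,0,0]
  dr:
    - [0,0,0]
    - [0,0,0]
    - [0,0,0]
  jaw: [0,0,0]

```text
time_s: 8.38
eef_pos: [0.5479, -0.196, 0.2388]
ee_rot: [0.993, 0.117, -0.0, -0.001]
ft_force: [-1.1, 0.5, -1.3]
width: 0.016
finger_force: 30.0
```

```bash
python3 -c "
from h import *
go((fx(0,-.042,.24),RP),(fx(0,-.042,.11),RP))
s=optics.snapshot('wrist');st=arm.sense();Tm=np.eye(4);Tm[:3,:3]=R.from_quat(st['ee_rot']).as_matrix();Tm[:3,3]=st['eef_pos']
M=np.linalg.inv(Tm@s['mount']);s['rvec']=cv2.Rodrigues(M[:3,:3])[0];s['tvec']=M[:3,3];np.savez('w3.npz',**s);cv2.imwrite('pics/w3.png',s['frame'][...,::-1])
s=optics.snapshot('side');W=cloud(s);cv2.imwrite('pics/s3.png',s['frame'][100:300,200:400,::-1].repeat(3,0).repeat(3,1))
f=s['frame'].astype(int);p=(W-FO)@FR
m=(f.max(-1)<75)&(abs(p[...,0])<.09)&(abs(p[...,1]+.042)<.03)&(p[...,2]>.14)&(p[...,2]<.22)
C=p[m];print(len(C),np.percentile(C,[2,50,98],axis=0).round(4))
U,S,V=np.linalg.svd(C-C.mean(0),full_matrices=False);print('n in fixture',V[2].round(3),C.mean(0).round(4))
"
```

```text
t 8.38 p [ 0.5479 -0.196   0.2388] F [-1.1  0.5 -1.3] w 0.016 ff 30.0 q [-0.4   0.4   0.84  1.81 -0.34  1.09 -0.77]
[ 0.5448 -0.1999  0.24  ] off [-0.0128  0.0102 -0.004 ] dr [-0.0009  0.0002  0.0052]
[ 0.5448 -0.1999  0.11  ] off [-0.0127  0.0109  0.4293] dr [-0.0009  0.0002  0.0052]
644 [[-0.0587 -0.0475  0.1771]
 [-0.0183 -0.0463  0.1988]
 [ 0.0555 -0.0345  0.2191]]
n in fixture [-0.037 -0.999 -0.009] [-0.0136 -0.0452  0.1986]
```

View pics/s3.png

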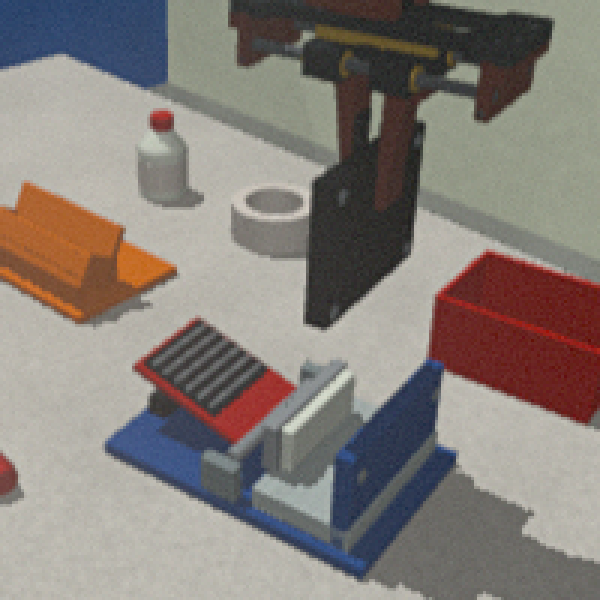

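View pics/w3.png

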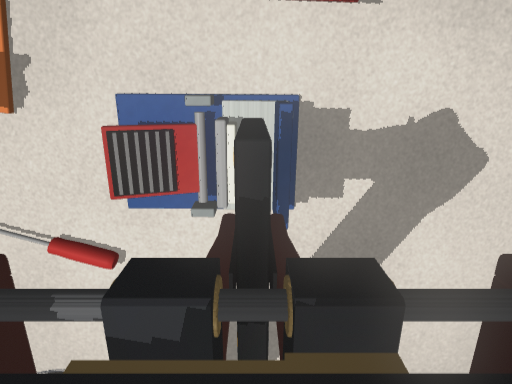

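The cover hangs upright above the gap. In the wrist view its dark edge at column 253 lies between the white pad (≈232) and the backstop (≈285). I'll descend to just above the ledge.

Call:
arm_command:
  offset:
    - [-0.003,0.004,0.0]
    - [-0.007,0.01,0.06]
    - [-0.007,0.01,0.14]
    - [-0.007,0.01,0.22]
    - [-0.007,0.01,0.3]
    - [-0.007,0.01,0.38]
    - [-0.007,0.01,0.43]
    - [-0.007,0.01,0.43]
  dr:
    - [0,0,0.005]
    - [0,0,0.005]
    - [0,0,0.005]
    - [0,0,0.005]
    - [0,0,0.005]
    - [0,0,0.005]
    - [0,0,0.005]
    - [0,0,0.005]
  jaw: [0,0,0,0,0,0,0,0]

```text
time_s: 9.48
eef_pos: [0.5452, -0.1996, 0.1086]
ee_rot: [0.994, 0.113, -0.001, -0.001]
ft_force: [0.7, -0.1, -2.0]
width: 0.0161
finger_force: 30.0
```

Call:
arm_command:
  offset:
    - [0,0,0]
    - [0,0,0.005]
    - [0,0,0.01]
    - [0,0,0.01]
  dr:
    - [0,0,0]
    - [0,0,0]
    - [0,0,0]
    - [0,0,0]
  jaw: [0,0,0,0]

```text
time_s: 9.98
eef_pos: [0.5463, -0.1997, 0.107]
ee_rot: [0.994, 0.113, 0.0, -0.001]
ft_force: [-0.1, -0.1, -1.5]
width: 0.0161
finger_force: 30.0
```

```bash
cat > c.py <<'E'
from h import *
go((fx(0,-.042,.0965),RP))
s=optics.snapshot('side');W=cloud(s)
f=s['frame'].astype(int);p=(W-FO)@FR
m=(f.max(-1)<75)&(abs(p[...,0])<.09)&(abs(p[...,1]+.042)<.03)&(p[...,2]>.02)&(p[...,2]<.16)
C=p[m];print(len(C),np.percentile(C,[1,50,99],axis=0).round(4))
E
python3 c.py
```

```text
t 9.97 p [ 0.5463 -0.1997  0.107 ] F [-0.1 -0.1 -1.5] w 0.0161 ff 30.0 q [-0.29  0.56  0.72  1.92 -0.49  0.84 -0.65]
[ 0.5448 -0.1999  0.0965] off [-0.0048 -0.0002  0.0352] dr [-0.0008 -0.0002 -0.0006]
1297 [[-0.0617 -0.0656  0.0462]
 [-0.0242 -0.0492  0.1107]
 [ 0.0542 -0.0285  0.158 ]]
```

Call:
arm_command:
  offset:
    - [0,0,0.01]
    - [0,0,0.018]
    - [0,0,0.024]
    - [0,0,0.028]
    - [0,0,0.03]
    - [0,0,0.03]
  dr:
    - [0,0,0]
    - [0,0,0]
    - [0,0,0]
    - [0,0,0]
    - [0,0,0]
    - [0,0,0]
  jaw: [0,0,0,0,0,0]

```text
time_s: 10.78
eef_pos: [0.5462, -0.1997, 0.0979]
ee_rot: [0.994, 0.113, -0.0, -0.001]
ft_force: [-0.5, 1.0, -1.3]
width: 0.016
finger_force: 30.0
```

Call:
arm_command:
  offset:
    - [0,0,0.003]
    - [0,0,0.005]
    - [0,0,0.005]
    - [0,0,0.005]
  dr:
    - [0,0,0]
    - [0,0,0]
    - [0,0,0]
    - [0,0,0]
  jaw: [0,0,0,0]

```text
time_s: 11.28
eef_pos: [0.5462, -0.1998, 0.0964]
ee_rot: [0.994, 0.113, -0.0, -0.001]
ft_force: [-0.2, 0.9, -2.5]
width: 0.0159
finger_force: 30.0
```

Call:
arm_command:
  offset:
    - [0,0,0.003]
    - [0,0,0.005]
    - [0,0,0.005]
  dr:
    - [0,0,0]
    - [0,0,0]
    - [0,0,0]
  jaw: [0,0,0]

```text
time_s: 11.65
eef_pos: [0.5463, -0.1998, 0.0959]
ee_rot: [0.994, 0.113, 0.0, -0.001]
ft_force: [-2.7, 1.7, 8.9]
width: 0.0157
finger_force: 30.0
```

Call:
arm_command:
  offset:
    - [0,0,0.003]
    - [0,0,0.003]
    - [0,0,0.003]
  dr:
    - [0,0,0]
    - [0,0,0]
    - [0,0,0]
  jaw: [0,0,0]

```text
time_s: 12.02
eef_pos: [0.5464, -0.1999, 0.0959]
ee_rot: [0.994, 0.113, 0.0, -0.001]
ft_force: [-6.4, 2.4, 17.1]
width: 0.0159
finger_force: 30.0
```

The cover is on the ledge (force rose to 17 N). I'll ease the load and open partway.

Call:
arm_command:
  offset:
    - [0,0,-0.003]
    - [0,0,-0.005]
    - [0,0,-0.005]
    - [0,0,-0.005]
    - [0,0,-0.005]
    - [0,0,-0.005]
    - [0,0,-0.005]
    - [0,0,-0.005]
  dr:
    - [0,0,0]
    - [0,0,0]
    - [0,0,0]
    - [0,0,0]
    - [0,0,0]
    - [0,0,0]
    - [0,0,0]
    - [0,0,0]
  jaw: [0,0,0,0.22,0.3,0.4,0.45,0.45]

```text
time_s: 13.02
eef_pos: [0.5462, -0.1997, 0.0955]
ee_rot: [0.994, 0.113, -0.0, -0.001]
ft_force: [0.5, 0.7, -0.2]
width: 0.0395
finger_force: 0.0
```

```bash
python3 c.py; python3 -c "
from h import *
go((fx(0,.1,.24),RP),(fx(0,.1,.075),RP))
s=optics.snapshot('side');cv2.imwrite('pics/s4.png',s['frame'][120:300,220:400,::-1].repeat(3,0).repeat(3,1))"
```

```text
t 13.03 p [ 0.5462 -0.1997  0.0955] F [ 0.5  0.7 -0.2] w 0.0395 ff 0.0 q [-0.28  0.58  0.71  1.93 -0.51  0.82 -0.64]
[ 0.5448 -0.1999  0.0965] off [-0.0045 -0.0004 -0.0034] dr [-0.0008  0.0001 -0.0006]
1243 [[-0.0616 -0.0711  0.0356]
 [-0.025  -0.0489  0.1104]
 [ 0.0256 -0.0162  0.1573]]
t 13.07 p [ 0.5462 -0.1997  0.0955] F [-0.3  0.3 -0. ] w 0.0394 ff 0.0 q [-0.28  0.58  0.71  1.93 -0.51  0.82 -0.64]
[ 0.5129 -0.0616  0.24  ] off [-0.005  -0.4743 -0.4812] dr [-0.0008  0.0001 -0.0007]
[ 0.5129 -0.0616  0.075 ] off [-0.0049 -0.4737  0.0688] dr [-0.0008  0.0001 -0.0007]
```

View pics/s4.png

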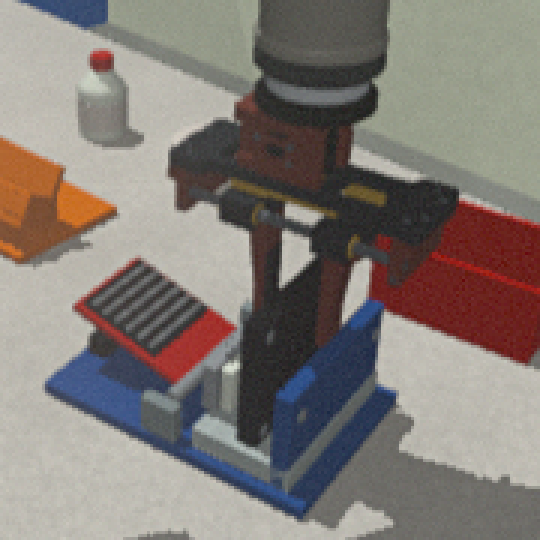

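The cover stands on the ledge at about (280,370) with a finger open on either side. I'll rise straight up, move over the tread with the fingers shut, and come down just above it.

Call:
arm_command:
  offset:
    - [0,0,-0.03]
    - [0,0,-0.08]
    - [0,0,-0.16]
    - [0,0,-0.25]
    - [0,0,-0.34]
    - [0,0,-0.4]
    - [0,-0.04,-0.4]
    - [0,-0.12,-0.4]
  dr:
    - [0,0,0]
    - [0,0,0]
    - [0,0,0]
    - [0,0,0]
    - [0,0,0]
    - [0,0,0]
    - [0,0,0]
    - [0,0,0]
  jaw: [0.45,0.45,0.45,0.45,0.45,0.45,0.3,0.1]

```text
time_s: 14.12
eef_pos: [0.5375, -0.1643, 0.215]
ee_rot: [0.994, 0.112, -0.0, -0.001]
ft_force: [-1.2, 0.3, 0.0]
width: 0.0234
finger_force: 0.0
```

Call:
arm_command:
  offset:
    - [-0.001,-0.1,0]
    - [-0.002,-0.2,0]
    - [-0.004,-0.3,0]
    - [-0.005,-0.354,0]
    - [-0.005,-0.354,0.1]
    - [-0.005,-0.354,0.2]
    - [-0.005,-0.354,0.3]
    - [-0.005,-0.354,0.42]
  dr:
    - [0,0,0]
    - [0,0,0]
    - [0,0,0]
    - [0,0,0]
    - [0,0,0]
    - [0,0,0]
    - [0,0,0]
    - [0,0,0]
  jaw: [0,0,0,0,0,0,0,0]

```text
time_s: 15.12
eef_pos: [0.5121, -0.0604, 0.0881]
ee_rot: [0.994, 0.113, -0.001, -0.001]
ft_force: [0.8, 0.3, 0.8]
width: 0.0007
finger_force: 0.0
```

```bash
python3 -c "
from h import *
go((fx(0,.1,.063),RP),(fx(0,.1,.04),RP))
s=optics.snapshot('side');W=cloud(s);f=s['frame'].astype(int);p=(W-FO)@FR
m=(f.max(-1)<75)&(abs(p[...,0])<.09)&(abs(p[...,1]+.042)<.035)&(p[...,2]>.033)&(p[...,2]<.14)
C=p[m];print(len(C),np.percentile(C,[1,50,99],axis=0).round(4))
cv2.imwrite('pics/s5.png',s['frame'][120:300,220:400,::-1].repeat(3,0).repeat(3,1))"
```

```text
t 15.12 p [ 0.5121 -0.0604  0.0881] F [0.8 0.3 0.8] w 0.0007 ff 0.0 q [-0.56  0.49  0.71  2.08 -0.48  0.73 -0.88]
[ 0.5129 -0.0616  0.063 ] off [0.0018 0.0046 0.0836] dr [-0.0011  0.0006  0.    ]
[ 0.5129 -0.0616  0.04  ] off [0.0018 0.0048 0.1602] dr [-0.0011  0.0006  0.    ]
1240 [[-0.0617 -0.0769  0.037 ]
 [-0.0255 -0.0491  0.0986]
 [ 0.0556 -0.0351  0.1323]]
```

View pics/s5.png

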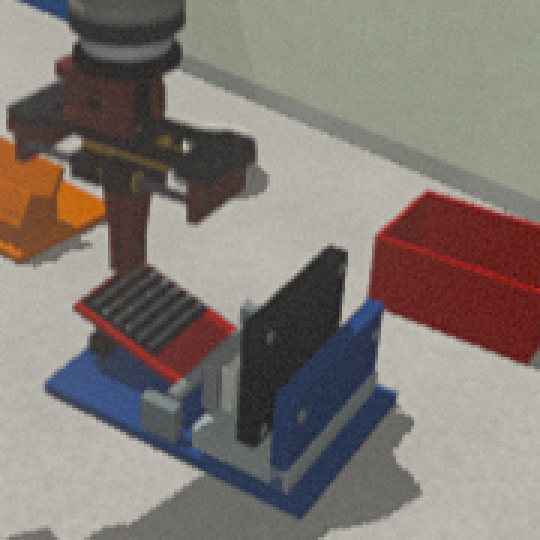

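The cover stands free at about (295,350) and the shut fingers are above the tread at (125,265). Pressing slowly.

Call:
arm_command:
  offset:
    - [0,0,0.04]
    - [0,0,0.07]
    - [0,0,0.085]
    - [0,0,0.1]
    - [0,0,0.115]
    - [0,0,0.13]
    - [0,0,0.145]
    - [0,0,0.145]
  dr:
    - [0,0,0]
    - [0,0,0]
    - [0,0,0]
    - [0,0,0]
    - [0,0,0]
    - [0,0,0]
    - [0,0,0]
    - [0,0,0]
  jaw: [0,0,0,0,0,0,0,0]

```text
time_s: 16.18
eef_pos: [0.5134, -0.059, 0.0469]
ee_rot: [0.994, 0.114, 0.0, -0.002]
ft_force: [-1.5, 5.9, 7.1]
width: 0.0006
finger_force: 3.8
```

Call:
arm_command:
  offset:
    - [0,0,0.006]
    - [0,0,0.012]
    - [0,0,0.012]
  dr:
    - [0,0,0]
    - [0,0,0]
    - [0,0,0]
  jaw: [0,0,0]

```text
time_s: 16.55
eef_pos: [0.5134, -0.0587, 0.0436]
ee_rot: [0.994, 0.114, 0.0, -0.003]
ft_force: [-2.7, 7.7, 9.1]
width: 0.0005
finger_force: 4.6
```

Call:
arm_command:
  offset:
    - [0,0,0.005]
    - [0,0,0.01]
    - [0,0,0.01]
  dr:
    - [0,0,0]
    - [0,0,0]
    - [0,0,0]
  jaw: [0,0,0]

```text
time_s: 16.92
eef_pos: [0.5135, -0.0587, 0.0427]
ee_rot: [0.994, 0.113, 0.001, -0.004]
ft_force: [-11.6, 9.3, 41.1]
width: 0.0003
finger_force: 20.0
```

Call:
arm_command:
  offset:
    - [0,0,0.003]
    - [0,0,0.005]
    - [0,0,0.005]
  dr:
    - [0,0,0]
    - [0,0,0]
    - [0,0,0]
  jaw: [0,0,0]

```text
time_s: 17.3
eef_pos: [0.5135, -0.0587, 0.0425]
ee_rot: [0.994, 0.113, 0.001, -0.005]
ft_force: [-16.9, 10.5, 58.5]
width: 0.0004
finger_force: 29.3
```

It's on its stop: force jumped to 58 N with almost no travel. I'll ease off a little, hold for a second, and look.

Call:
arm_command:
  offset:
    - [0,0,-0.005]
    - [0,0,-0.005]
    - [0,0,-0.005]
    - [0,0,-0.005]
    - [0,0,-0.005]
    - [0,0,-0.005]
    - [0,0,-0.005]
  dr:
    - [0,0,0]
    - [0,0,0]
    - [0,0,0]
    - [0,0,0]
    - [0,0,0]
    - [0,0,0]
    - [0,0,0]
  jaw: [0,0,0,0,0,0,0]

```text
time_s: 18.18
eef_pos: [0.5135, -0.0587, 0.0427]
ee_rot: [0.994, 0.113, 0.001, -0.004]
ft_force: [-11.9, 9.5, 40.5]
width: 0.0005
finger_force: 19.9
```

```bash
cat > d.py <<'E'
from h import *
import sys
go()
s=optics.snapshot('side');W=cloud(s);f=s['frame'].astype(int);p=(W-FO)@FR
m=(f.max(-1)<75)&(abs(p[...,0])<.09)&(abs(p[...,1]+.045)<.035)&(p[...,2]>.095)&(p[...,2]<.14)
C=p[m];print("cover",len(C),np.percentile(C,[1,50,99],axis=0).round(4))
m=(f[...,0]>f[...,1]+60)&(abs(p[...,0])<.05)&(p[...,1]>.02)&(p[...,1]<.14);C=p[m]
print("pedal slope",np.polyfit(C[:,1],C[:,2],1).round(3))
cv2.imwrite(f'pics/{sys.argv[1]}.png',s['frame'][120:300,220:400,::-1].repeat(3,0).repeat(3,1))
E
python3 d.py s6
```

```text
t 18.18 p [ 0.5135 -0.0587  0.0427] F [-11.9   9.5  40.5] w 0.0005 ff 19.9 q [-0.49  0.56  0.63  2.1  -0.56  0.65 -0.82]
cover 671 [[-0.0612 -0.0644  0.0957]
 [-0.0178 -0.0629  0.1221]
 [ 0.0538 -0.049   0.1324]]
pedal slope [0.157 0.03 ]
```

View pics/s6.png

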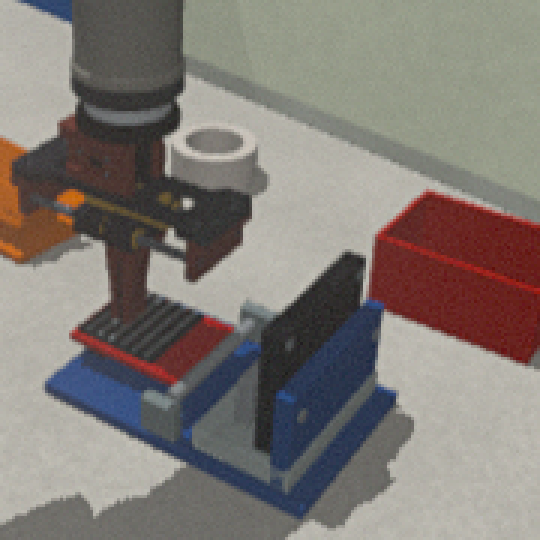

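The pedal is down and the cover is at the backstop (face at -63 mm, around (300,350)). The hold has been over a second, so I'll let the pedal up slowly and retreat.

Call:
arm_command:
  offset:
    - [0,0,-0.01]
    - [0,0,-0.025]
    - [0,0,-0.04]
    - [0,0,-0.055]
    - [0,0,-0.07]
    - [0,0,-0.085]
    - [0,0,-0.1]
    - [0,0,-0.12]
  dr:
    - [0,0,0]
    - [0,0,0]
    - [0,0,0]
    - [0,0,0]
    - [0,0,0]
    - [0,0,0]
    - [0,0,0]
    - [0,0,0]
  jaw: [0,0,0,0,0,0,0,0]

```text
time_s: 19.23
eef_pos: [0.5122, -0.0609, 0.0755]
ee_rot: [0.994, 0.113, -0.001, -0.001]
ft_force: [0.3, -0.5, -0.7]
width: 0.0006
finger_force: 0.0
```

Call:
arm_command:
  offset:
    - [0,0,-0.05]
    - [0,0,-0.1]
    - [0,0,-0.2]
    - [0,0,-0.3]
    - [0,0,-0.4]
    - [0,0,-0.45]
    - [0,0,-0.45]
    - [0,0,-0.45]
  dr:
    - [0,0,0]
    - [0,0,0]
    - [0,0,0]
    - [0,0,0]
    - [0,0,0]
    - [0,0,0]
    - [0,0,0]
    - [0,0,0]
  jaw: [0,0,0,0,0,0,0,0]

```text
time_s: 20.23
eef_pos: [0.5123, -0.0613, 0.2098]
ee_rot: [0.994, 0.113, -0.001, -0.001]
ft_force: [-0.3, -0.4, -0.6]
width: 0.0008
finger_force: 0.0
```

```bash
python3 d.py s7
```

```text
t 20.23 p [ 0.5123 -0.0613  0.2098] F [-0.3 -0.4 -0.6] w 0.0008 ff 0.0 q [-0.71  0.31  0.87  1.99 -0.28  0.98 -1.05]
cover 678 [[-0.0614 -0.0644  0.0956]
 [-0.0178 -0.0629  0.1222]
 [ 0.0554 -0.0495  0.1323]]
pedal slope [0.31  0.032]
```

View pics/s7.png

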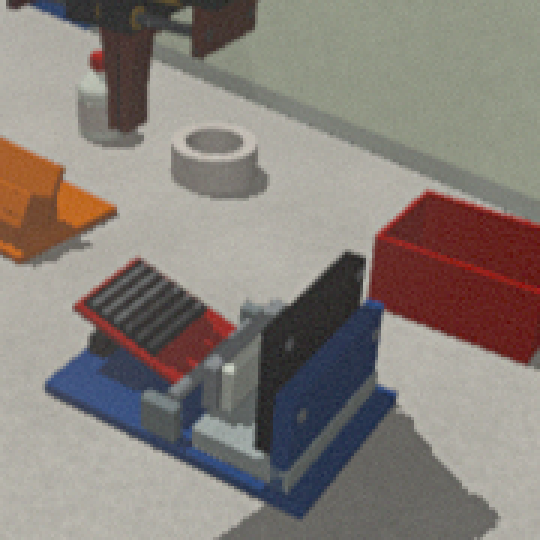

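The pedal is fully up, the pusher is back, and the cover stands flush at the backstop (≈(310,350)). The bin, tape and bottle haven't moved, so I'm handing in.

```bash
python3 -c "
from bench import arm
print(arm.hand_in())"
```

```text
the job is handed in; nothing more can be done
None
```

The cover now stands on the ledge against the backstop (within about 1 mm by depth camera), the pedal was held on its stop for over a second and is fully up again, and the job was handed in at about 20 s.

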